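Square up a pile of sign blanks in the corner jogger

TASK

Finish the pile of door-sign blanks in the corner jogger: lay the loose blue blank flat on top of the pile and let go of it, then tap the pile's two open sides until all four blanks are straight and flush against both fences. Then stand the brown wooden stamp block, upright as it stands now, in the middle of the top blank as a weight, without shifting the squared pile, and leave the other things on the desk where they are.

Things in the scene. Friction and masses are not known exactly. Their poses are not given: they have to be found in the camera images.
- jogger: Low metal corner tray fixed to the desk, turned up to 0.35 rad from the robot's axes. Origin on the desk under the centre of a fully squared pile; a squared blank's axes match its own. Grey bed, top 18 mm above the desk, from x -20 to 36 and y -32 to 50 mm; -x (near) and -y (right) sides are open. Fences at +x (far) and +y (left), 8 mm thick, top 40 mm above the desk.
- jogger_corner (a point): Inner corner of the fences, at bed height: jogger x 28, y 42 mm. Long fence: inner face at x 28, y from -40 to 42 mm; short fence: inner face at y 42, x from -27 to 28 mm. The long fence has a finger notch from y -28 to 10 mm, down to the bed.
- open_x (a point): Middle of the open -x side at bed height: where the lower long edge of a squared pile comes (jogger x -28, y 0 mm). Blanks overhang the bed here by 8 mm when squared, so fingertips can reach below the lowest blank, beside the bed. The desk below is clear.
- open_y (a point): Middle of the open -y side at bed height: where the lower short edge of a squared pile comes (jogger x 0, y -42 mm). Squared blanks overhang the bed here by 10 mm.
- blank_0_center (a point): Yellow sign blank, the bottom one of the pile on the jogger (underside 18 mm above the desk): a rigid plastic plate 84 x 56 x 6 mm, 40 g, local y along its 84 mm side, with a small dark dot in each corner; this point is its centre. It lies loose, 6 to 18 mm away from each fence and up to 0.11 rad askew to the jogger.
- blank_1_center (a point): White sign blank, the middle one of the pile (underside 24 mm above the desk): a rigid plastic plate 84 x 56 x 6 mm, 40 g, local y along its 84 mm side, with a small dark dot in each corner; this point is its centre. It lies loose, 6 to 18 mm away from each fence and up to 0.11 rad askew to the jogger.
- blank_2_center (a point): Green sign blank, the top one of the pile at the start (underside 30 mm above the desk): a rigid plastic plate 84 x 56 x 6 mm, 40 g, local y along its 84 mm side, with a small dark dot in each corner; this point is its centre. It lies loose, 6 to 18 mm away from each fence and up to 0.11 rad askew to the jogger.
- blank_loose_center (a point): Blue sign blank, a rigid plastic plate 84 x 56 x 6 mm, 40 g, local y along its 84 mm side, with a small dark dot in each corner; this point is its centre. At the start it lies flat on the desk at the left or right of the jogger; as fourth in the pile its underside comes 36 mm, its top face 42 mm above the desk.
- weight_center (a point): Brown wooden stamp block used as the weight, 47 mm (local x) x 34 mm (local y) x 30 mm high, about 0.12 kg; this point is its centre, half-way up. It stands on the desk at the other side of the jogger; standing on the four blanks its centre is 57 mm above the desk.
- remote_center (a point): Bystander: white remote control, 184 x 49 x 22 mm, lying beyond the work; this point is about its centre. To be left where it is.
- glue_center (a point): Bystander: glue stick with a green cap, 24 mm across, 82 mm tall, standing beyond the work; this point is about its centre. To be left where it is.
- tube_center (a point): Bystander: soft-looking white ink tube, 104 x 31 x 17 mm, lying at the far right; this point is about its centre. To be left where it is.
- carton_center (a point): Bystander: small green and white carton, 40 x 34 x 86 mm, standing at the left; this point is about its centre. To be left where it is.
Mind the look-alikes: they are no part of the job. There is more than one size of the part that bears weight_center; the job needs the largest.

How it is judged:
On the way, in this order (a step that is already met when the one before it is completed fails the run):
1. the blue blank lies flat on top of the pile, let go (x of blank_loose_center in the frame of jogger between -0.025 and 0.025 m and y of blank_loose_center in the frame of jogger between -0.03 and 0.03 m and z of blank_loose_center in the frame of jogger between 0.036 and 0.042 m and angle between blank_loose_center's own z axis and vertical below 0.06 rad and contact force between the fingers and blank_loose below 0.05 N), for 0.2 s.
2. all four blanks are flush against both fences and not touched by the fingers (x of blank_0_center in the frame of jogger between -0.0025 and 0.0025 m and y of blank_0_center in the frame of jogger between -0.0025 and 0.0025 m and angle between the x axis of each of blank_0_center, blank_1_center, blank_2_center, blank_loose_center and the x axis of jogger, either way round below 0.04 rad and angle between each of blank_0_center, blank_1_center, blank_2_center, blank_loose_center's own z axis and vertical below 0.06 rad and x of blank_1_center in the frame of jogger between -0.0025 and 0.0025 m and y of blank_1_center in the frame of jogger between -0.0025 and 0.0025 m and x of blank_2_center in the frame of jogger between -0.0025 and 0.0025 m and y of blank_2_center in the frame of jogger between -0.0025 and 0.0025 m and x of blank_loose_center in the frame of jogger between -0.0025 and 0.0025 m and y of blank_loose_center in the frame of jogger between -0.0025 and 0.0025 m and z of blank_loose_center in the frame of jogger between 0.036 and 0.042 m and contact force between the fingers and blank_0 below 0.05 N and contact force between the fingers and blank_1 below 0.05 N and contact force between the fingers and blank_2 below 0.05 N and contact force between the fingers and blank_loose below 0.05 N), for 0.2 s.
At the end, for the whole second after the job is handed in: All four blanks lie flat in the jogger, the blue one on top, each within 2.5 mm of flush with both fences and within 0.04 rad of straight; the stamp block stands upright (0.1 rad), at rest, on the top blank, within 15 mm of the pile's middle along each jogger axis (x of blank_0_center in the frame of jogger between -0.0025 and 0.0025 m and y of blank_0_center in the frame of jogger between -0.0025 and 0.0025 m and angle between the x axis of each of blank_0_center, blank_1_center, blank_2_center, blank_loose_center and the x axis of jogger, either way round below 0.04 rad and angle between each of blank_0_center, blank_1_center, blank_2_center, blank_loose_center's own z axis and vertical below 0.06 rad and x of blank_1_center in the frame of jogger between -0.0025 and 0.0025 m and y of blank_1_center in the frame of jogger between -0.0025 and 0.0025 m and x of blank_2_center in the frame of jogger between -0.0025 and 0.0025 m and y of blank_2_center in the frame of jogger between -0.0025 and 0.0025 m and x of blank_loose_center in the frame of jogger between -0.0025 and 0.0025 m and y of blank_loose_center in the frame of jogger between -0.0025 and 0.0025 m and z of blank_loose_center in the frame of jogger between 0.036 and 0.042 m and x of weight_center in the frame of jogger between -0.015 and 0.015 m and y of weight_center in the frame of jogger between -0.015 and 0.015 m and z of weight_center in the frame of jogger between 0.053 and 0.061 m and angle between weight_center's own z axis and vertical below 0.1 rad and linear speed of weight below 0.01 m/s); the robot touches nothing.
It fails at once if the remote control is moved more than 20 mm (distance of remote_center from where it was at the start of the episode above 0.02 m).
It fails at once if the glue stick is moved more than 20 mm (distance of glue_center from where it was at the start of the episode above 0.02 m).
It fails at once if the ink tube is moved more than 20 mm (distance of tube_center from where it was at the start of the episode above 0.02 m).
It fails at once if the carton is moved more than 20 mm (distance of carton_center from where it was at the start of the episode above 0.02 m).
It also fails if it takes over 72 s, if anything falls off the work surface, if the arm or the gripper's body presses on something with over 40 N, if the wrist force passes 120 N, or if a joint passes its speed limit or range.

ROBOT

A 6-joint arm with a two-finger parallel gripper is mounted at the origin on a cart in front of the work surface, level with it; the furniture and walls round the work are solid. World frame = base frame: x ahead of the robot, y to its left, z up, the work surface at z = 0. Lengths are in m, angles in rad, forces in N, time in s.
With the tool pointing down it reaches from about 0.25 to 0.725 m from the base axis. Payload 4 kg.
Tool frame: the origin (TCP) lies midway between the tips of the shut fingers; the grasp point (between the pads) lies 19 mm behind it; z points along the fingers, y is the line along which they close (so a half turn about z gives the same grasp; the last joint's range is limited). The gripper opens to 85 mm and grips with 20 to 120 N. Pads are 22 mm wide; open, the fingers measure 114 mm over their backs; the gripper's body (76 mm by 85 mm) begins 54 mm behind the grasp point. The pads swing forward as they close: fully open they stand 13 mm farther back than shut.
Start: joints at [1.123, 0.241, 0.005, 1.335, 0, 1.571], TCP at [0.216, 0.451, 0.231] pointing down, gripper open.
Joint ranges: [-2.72, 2.72], [-1.05, 1.87], [-1.09, 1.28], [-1.99, 2.15], [-1.42, 1.44], [-3.14, 3.14]. Speed limits (rad/s): [2.79, 2.79, 3.14, 3.14, 3.14, 3.14].

INTERFACE

Orientations are given as a unit quaternion [x, y, z, w].
In Python, from workcell import bot gives the robot as it stands. The module is installed in compiled form; this text tells all that it offers.
- The arm moves only by the tool jog_arm, never from a script. Its argument "deltas" is a list of rows, each an object with "fingers": the opening, from 0 (shut) to 1 (fully open); "delta_pos": the shift along the tool's x, y, z normalised to -1 to 1, where 1 is 300 mm, a list of three; "yaw": the turn about the tool's z normalised to -1 to 1, where 1 is pi/4 rad. A call has 1 to 12 rows; each row is the pose to reach, as a shift and turn from the pose commanded when the call began, along the tool's axes at that moment; what a row does not reach only later rows make up. A row lasts 1/10 s, in which the tool goes at most 50 mm and 8.59 degrees, less where a joint would pass 70% of its speed; a pose out of reach is approached as far as the arm can. A call with a number of a shift or a turn outside -1 to 1 is refused whole. A call with a gripper value outside its range is refused whole. The fingers move at their own pace and stop on an object; the grip force is fixed at half the most. Time passes only in rows, so rows that repeat a pose let the fingers close. It gives the time, the measured TCP pose, the force, the opening and the grip force at its end, in the units of the state.
- bot.get_obs(): the state, without advancing time (a new reading comes with each control period).
- bot.camera(name): name is "scene" or "top" or "wrist"; returns a dict with "image" (384x512x3 uint8, red, green, blue), "range_z" (384x512 float32, m along the optical axis (not along the pixel's ray), 0 where there is no reading), "fx", "fy", "cx", "cy" (pixels), "rvec" (rotation vector, rad) and "tvec" (3), from world to camera coordinates, as OpenCV has them. Camera axes: x right, y down, z forward; pixel columns grow to the right and rows downward; lengths in m; the calibration is good to about 2 mm. The wrist camera is an equidistant fisheye: a pixel r from the principal point sees the ray r / f radians off the axis. A picture is of the moment at which its call begins.
- bot.job_done(): hands the job in; it is judged then, once.
The state is a dict: "clock": time; "joint_pos": joint angles; "joint_vel": joint speeds; "tau": joint torques, N m; "eef_pos": TCP position; "tool_rot": TCP orientation; "ft_force": force on the tool from outside, world axes, zero at the start; "ft_torque": the same for the moment, N m; "grip_width": finger opening in m; "grasp_force": force on a finger pad.
Only numpy, scipy, OpenCV 4.12 (cv2) and the standard library are available. Lean on these libraries where they do the work, as an engineer would, in place of code of your own. Each camera call takes 0.05 s, during which the arm holds its last target. There are 200 camera calls.

## Working session

There is one attempt and no reset: what is moved stays moved. The work goes in short steps, Python scripts to look and compute and a tool call to move; the robot and the scene stay as the last step left them, time stands still between calls to the robot, and variables do not carry over. Pictures are saved under pics/ and viewed, at most 10 in all, crops included, and the job is handed in when it is done.

Besides the shell and the picture viewer there is one more tool, called after "Request:" as name(argument=value, ...) on one line, values as JSON. jog_arm: Moves the arm, as the interface text tells. Scaled input: -1 to 1 covers 300 mm each way for a shift and pi/4 rad each way for a turn. Its arguments: {"type":"object","properties":{"deltas":{"type":"array","items":{"type":"object","properties":{"fingers":{"type":"number"},"delta_pos":{"type":"array","items":{"type":"number"}},"yaw":{"type":"number"}}}}},"required":["deltas"]}

```bash
mkdir -p pics
cat > h.py <<'E'
import numpy as np, cv2
from workcell import bot
def cam(n):
    c=bot.camera(n); c['R']=cv2.Rodrigues(np.array(c['rvec'],float))[0]; c['t']=np.array(c['tvec'],float).ravel(); return c
def save(c,f): cv2.imwrite('pics/'+f,c['image'][:,:,::-1])
def ray(c,uv,z,fish=False):
    uv=np.atleast_2d(np.array(uv,float)); x=(uv[:,0]-c['cx'])/c['fx']; y=(uv[:,1]-c['cy'])/c['fy']
    if fish:
        r=np.hypot(x,y)+1e-12; d=np.c_[np.sin(r)*x/r,np.sin(r)*y/r,np.cos(r)]
    else: d=np.c_[x,y,np.ones(len(x))]
    d=d@c['R']; o=-c['R'].T@c['t']
    return o+d*((z-o[2])/d[:,2])[:,None]
E
python3 - <<'E'
from h import *
c=cam('top'); save(c,'top.png'); s=cam('scene'); save(s,'scene.png')
print(-c['R'].T@c['t'],-s['R'].T@s['t'],c['fx'],s['fx']); o=bot.get_obs(); print(o['clock'],o['eef_pos'],o['tool_rot'],o['grip_width'])
E
```

```text
[0.4227453  0.06171439 1.61312716] [-0.04184535 -0.71124277  0.95871777] 436.8431758875673 397.1428660777488
0.1 [0.21622573 0.45019243 0.23050613] [ 2.22020435e-01  9.75041555e-01 -9.21898388e-04 -2.08203768e-04] 0.08545742691473607
```

View pics/top.png

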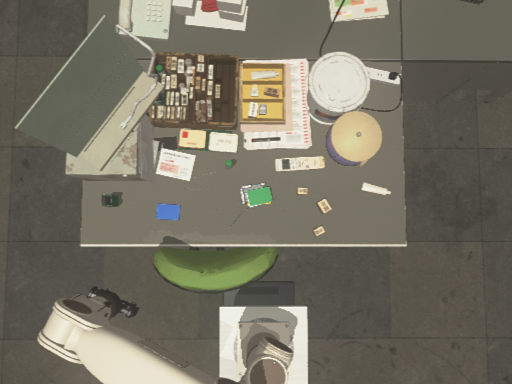

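View pics/scene.png

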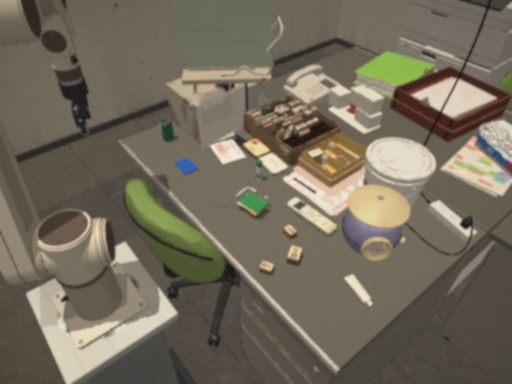

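The top view shows the blue blank at (168,212), the jogger with the green blank at (258,195), and three brown blocks at (302,191), (324,206) and (319,231). The one at (324,206) looks largest. I'll measure the blocks and enlarge them.

```bash
cat >> h.py <<'E'
def rects(c,m,z,amin,fish=False,box=None):
    m=m.astype(np.uint8)
    if box is not None:
        k=np.zeros_like(m); k[box[1]:box[3],box[0]:box[2]]=1; m=m*k
    out=[]
    for q in cv2.findContours(m,cv2.RETR_EXTERNAL,cv2.CHAIN_APPROX_NONE)[0]:
        if cv2.contourArea(q)<amin: continue
        p=ray(c,q[:,0,:],z,fish)[:,:2]; (ctr,wh,a)=cv2.minAreaRect((p*1000).astype(np.float32))
        w,h=wh
        if w<h: w,h,a=h,w,a+90
        a=(a+90)%180-90   # direction of the long side from world x, deg
        out.append((q[:,0].mean(0).round().tolist(),np.round(ctr,1).tolist(),round(w,1),round(h,1),round(a,1)))
    return out
def hsv(c): return cv2.cvtColor(c['image'],cv2.COLOR_RGB2HSV).astype(int)
E
python3 - <<'E'
from h import *
c=cam('top'); H=hsv(c); h,s,v=H[...,0],H[...,1],H[...,2]
print('blue',rects(c,(h>100)&(h<130)&(s>120),.006,30,box=(80,180,405,245)))
print('green',rects(c,(h>45)&(h<85)&(s>110)&(v>80),.036,30,box=(200,175,405,245)))
print('brown',rects(c,(h<28)&(s>50)&(v>110),.03,15,box=(290,180,345,245)))
print(H[206,324],H[191,302],H[231,319])
im=c['image'][:,:,::-1]
a=cv2.resize(im[175:245,285:345],None,fx=6,fy=6,interpolation=2); b=cv2.resize(im[175:215,230:285],(360,420) if 0 else (440,320),interpolation=2)
cv2.imwrite('pics/crop.png',np.hstack([a,cv2.copyMakeBorder(b,0,420-320,0,0,cv2.BORDER_CONSTANT)]))
E
```

```text
blue [([168.0, 211.0], [492.9, 350.0], 80.8, 55.0, -90.0)]
green [([259.0, 195.0], [549.6, 15.6], 75.0, 49.6, -76.9)]
brown [([319.0, 231.0], [422.9, -198.1], 40.6, 29.6, -59.4), ([324.0, 206.0], [513.3, -220.5], 49.8, 37.8, 31.4), ([302.0, 190.0], [568.7, -140.4], 36.7, 25.6, -89.9)]
[ 19  73 214] [ 19  70 203] [ 19  69 189]
```

View pics/crop.png

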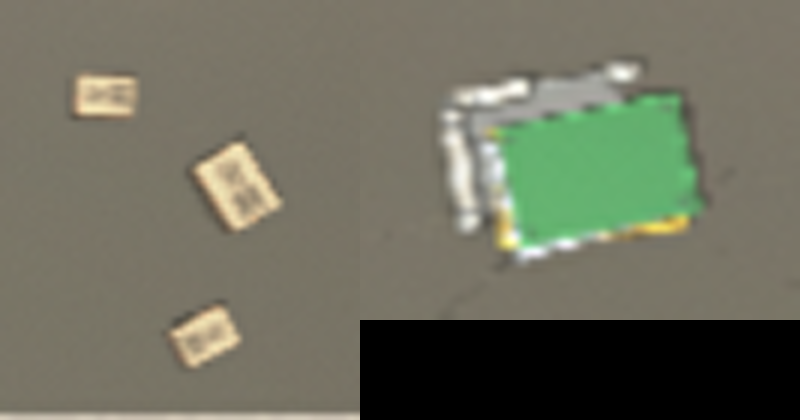

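Candidates are (302,190) at 37x26 mm, (319,231) at 41x30 mm and (324,206) at 50x38 mm. The crop confirms (324,206) is the largest, matching 47x34, so that is the weight. The pile, fences and bed are visible, with the jogger's yaw around +0.16. Next I go above the blue blank.

Request:
jog_arm(deltas=[{"delta_pos":[-0.97,0.1,0.1],"yaw":1,"fingers":0.8},{"delta_pos":[-0.97,0.1,0.1],"yaw":1,"fingers":0.8},{"delta_pos":[-0.97,0.1,0.1],"yaw":1,"fingers":0.8},{"delta_pos":[-0.97,0.1,0.1],"yaw":1,"fingers":0.8},{"delta_pos":[-0.97,0.1,0.1],"yaw":1,"fingers":0.8},{"delta_pos":[-0.97,0.1,0.1],"yaw":1,"fingers":0.8},{"delta_pos":[-0.97,0.1,0.1],"yaw":1,"fingers":0.8},{"delta_pos":[-0.97,0.1,0.1],"yaw":1,"fingers":0.8},{"delta_pos":[-0.97,0.1,0.1],"yaw":1,"fingers":0.8}])

```text
clock: 1.05
eef_pos: [0.4908, 0.352, 0.2011]
tool_rot: [0.578, 0.816, -0.0, -0.0]
ft_force: [-0.5, 0.5, 0.6]
grip_width: 0.0681
grasp_force: 0.0
```

```bash
cat >> h.py <<'E'
from scipy.spatial.transform import Rotation as Ro
def st():
    o=bot.get_obs(); R=Ro.from_quat(o['tool_rot']).as_matrix(); o['R']=R
    a=np.degrees(np.arctan2(R[1,1],R[0,1])); print('t',round(o['clock'],2),'p',np.round(np.array(o['eef_pos'])*1000,1),'yang',round(a,2),'f',np.round(o['ft_force'],1),'w',round(o['grip_width']*1000,1),'gf',round(o['grasp_force'],1))
    return o
def go(x,y,z,ang=None):  # mm, deg: normalised command
    o=st(); d=np.array([x,y,z])/1000-np.array(o['eef_pos']); print('cmd',np.round(o['R'].T@d/.3,4),end=' ')
    if ang is not None:
        a=np.degrees(np.arctan2(o['R'][1,1],o['R'][0,1])); print('yaw',round(((a-ang+90)%180-90)/45,4))
    else: print()
E
python3 - <<'E'
from h import *
c=cam('wrist'); save(c,'w1.png'); print(c['fx'],c['cx'],c['cy'],-c['R'].T@c['t'])
H=hsv(c); h,s,v=H[...,0],H[...,1],H[...,2]
print('blue',rects(c,(h>100)&(h<130)&(s>120),.006,300,True))
print('green',rects(c,(h>45)&(h<85)&(s>110)&(v>80),.036,200,True)); go(493,350,60,0)
E
```

```text
297.3186396354542 248.3621410732918 190.8217606431727 [0.4692554  0.41428381 0.34304638]
blue [([249.0, 170.0], [492.2, 351.2], 83.2, 55.4, 86.8)]
green []
t 1.1 p [490.6 352.3 201.5] yang 19.44 f [-0.6 -0.2  0.3] w 68.3 gf 0.0
cmd [-0.0101  0.0053  0.4715] yaw 0.432
```

View pics/w1.png

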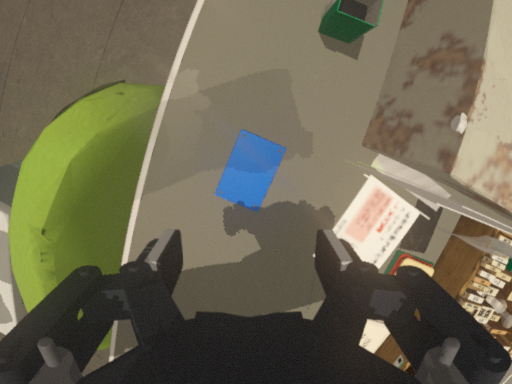

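The wrist view shows the blue blank at (249,170), with the fingers open to either side and nothing near the descent. I'll align and go down to a low hover.

Request:
jog_arm(deltas=[{"delta_pos":[-0.0056,0.003,0.57],"yaw":0.503,"fingers":0.82},{"delta_pos":[-0.0056,0.003,0.57],"yaw":0.503,"fingers":0.82},{"delta_pos":[-0.0056,0.003,0.57],"yaw":0.503,"fingers":0.82},{"delta_pos":[-0.0056,0.003,0.57],"yaw":0.503,"fingers":0.82},{"delta_pos":[-0.0056,0.003,0.57],"yaw":0.503,"fingers":0.82},{"delta_pos":[-0.0056,0.003,0.57],"yaw":0.503,"fingers":0.82}])

```text
clock: 1.7
eef_pos: [0.4927, 0.3516, 0.0313]
tool_rot: [0.726, 0.687, 0.0, 0.0]
ft_force: [0.7, 0.9, 0.7]
grip_width: 0.0695
grasp_force: 0.0
```

Run:
```python
from h import *
c=cam('wrist')
H=hsv(c); h,s,v=H[...,0],H[...,1],H[...,2]
print('blue',rects(c,(h>100)&(h<130)&(s>120),.006,300,True)); go(492,351,0,-3.2)
print(c['range_z'].shape, c['range_z'][190,248])
```

```text
blue [([248.0, 217.0], [492.5, 351.7], 83.2, 55.3, 86.7)]
t 1.75 p [493.8 352.1  32.5] yang -3.2 f [0.4 0.3 1. ] w 69.9 gf 0.0
cmd [-0.0042 -0.0062  0.1085] yaw -0.0
(384, 512) 0.17315504
```

Request:
jog_arm(deltas=[{"delta_pos":[0,-0.002,0.08],"yaw":0,"fingers":0.82},{"delta_pos":[0,-0.002,0.112],"yaw":0,"fingers":0.82},{"delta_pos":[0,-0.002,0.112],"yaw":0,"fingers":0.82},{"delta_pos":[0,-0.002,0.112],"yaw":0,"fingers":0.5},{"delta_pos":[0,-0.002,0.112],"yaw":0,"fingers":0.5},{"delta_pos":[0,-0.002,0.112],"yaw":0,"fingers":0.5},{"delta_pos":[0,-0.002,0.112],"yaw":0,"fingers":0.5},{"delta_pos":[0,-0.002,0.112],"yaw":0,"fingers":0.5}])

```text
clock: 2.55
eef_pos: [0.4938, 0.3513, -0.0013]
tool_rot: [0.727, 0.686, 0.002, 0.0]
ft_force: [0.1, -0.0, 6.0]
grip_width: 0.0531
grasp_force: 63.4
```

Request:
jog_arm(deltas=[{"delta_pos":[0,0,-0.1],"yaw":0,"fingers":0.5},{"delta_pos":[0,0,-0.3],"yaw":0,"fingers":0.5},{"delta_pos":[0,0,-0.3],"yaw":0,"fingers":0.5},{"delta_pos":[0,0,-0.3],"yaw":0,"fingers":0.5}])

```text
clock: 2.95
eef_pos: [0.4947, 0.3519, 0.0902]
tool_rot: [0.727, 0.686, 0.004, 0.0]
ft_force: [-0.1, 0.1, -1.3]
grip_width: 0.0535
grasp_force: 63.0
```

Run:
```python
from h import *
c=cam('wrist'); save(c,'w2.png'); st()
```

```text
t 3.0 p [493.3 350.9  87.8] yang -3.3 f [-0.1 -0.4 -1.2] w 53.4 gf 63.0
```

View pics/w2.png

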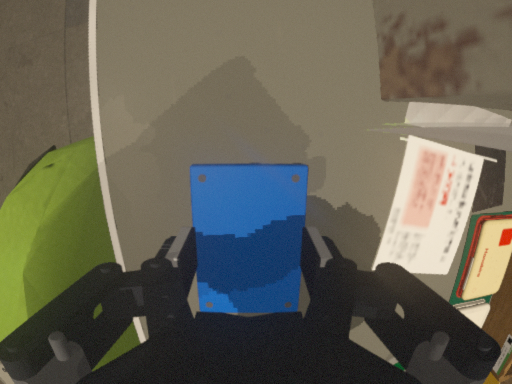

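The wrist view shows the blue blank held squarely between the fingers, dots at (202,177) to (288,305). Next, over toward the jogger's right side so the camera sees the jogger.

Request:
jog_arm(deltas=[{"delta_pos":[-0.1,0.03,-0.15],"yaw":-0.34,"fingers":0.5},{"delta_pos":[-0.75,0.17,-0.15],"yaw":-0.34,"fingers":0.5},{"delta_pos":[-0.75,0.17,-0.15],"yaw":-0.34,"fingers":0.5},{"delta_pos":[-0.75,0.17,-0.15],"yaw":-0.34,"fingers":0.5},{"delta_pos":[-0.75,0.17,-0.15],"yaw":-0.34,"fingers":0.5},{"delta_pos":[-0.75,0.17,-0.15],"yaw":-0.34,"fingers":0.5},{"delta_pos":[-0.75,0.17,-0.15],"yaw":-0.34,"fingers":0.5}])

```text
clock: 3.7
eef_pos: [0.5295, 0.1212, 0.1298]
tool_rot: [0.631, 0.776, -0.001, -0.001]
ft_force: [-0.6, -0.4, -0.0]
grip_width: 0.0534
grasp_force: 63.3
```

```bash
python3 -c "
from h import *
go(574,-80,140,12)"
```

```text
t 3.7 p [529.5 121.2 129.8] yang 11.81 f [-0.6 -0.4 -0. ] w 53.4 gf 63.3
cmd [-0.6867  0.0077 -0.0343] yaw -0.0042
```

Request:
jog_arm(deltas=[{"delta_pos":[-0.687,0.008,-0.034],"yaw":0,"fingers":0.5},{"delta_pos":[-0.687,0.008,-0.034],"yaw":0,"fingers":0.5},{"delta_pos":[-0.687,0.008,-0.034],"yaw":0,"fingers":0.5},{"delta_pos":[-0.687,0.008,-0.034],"yaw":0,"fingers":0.5},{"delta_pos":[-0.687,0.008,-0.034],"yaw":0,"fingers":0.5},{"delta_pos":[-0.687,0.008,-0.034],"yaw":0,"fingers":0.5}])

```text
clock: 4.3
eef_pos: [0.5756, -0.0781, 0.1405]
tool_rot: [0.63, 0.777, -0.0, -0.001]
ft_force: [0.6, 0.7, -0.7]
grip_width: 0.0533
grasp_force: 63.3
```

Run:
```python
from h import *
c=cam('wrist'); cv2.imwrite('pics/w3.png',cv2.resize(c['image'][:,:,::-1],(800,600)))
np.savez('w3.npz',**c); st()
H=hsv(c); h,s,v=H[...,0],H[...,1],H[...,2]
print('green',rects(c,(h>45)&(h<85)&(s>110)&(v>60),.036,1000,True))
```

```text
t 4.35 p [575.3 -76.8 140.6] yang 12.05 f [-0.9 -0.2 -0.7] w 53.4 gf 63.3
green [([238.0, 79.0], [548.7, 14.7], 82.4, 55.4, -78.6)]
```

View pics/w3.png

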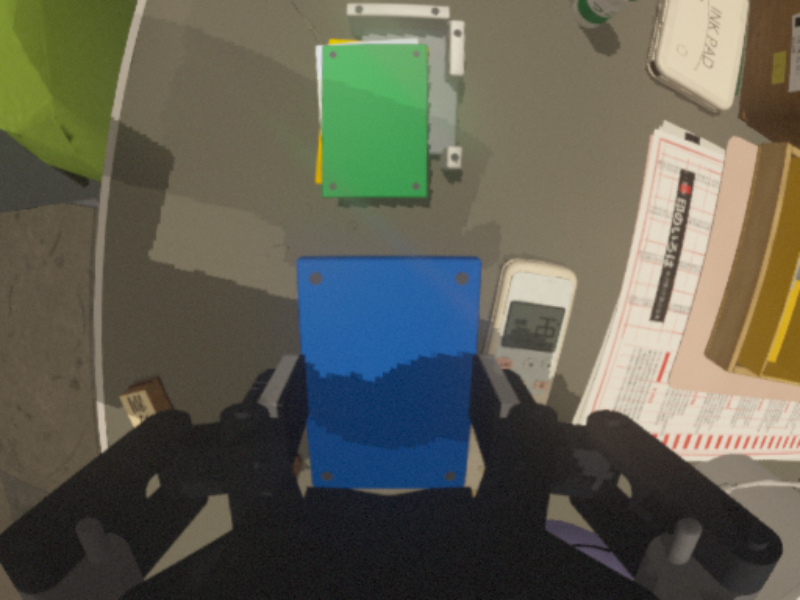

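The view shows the green blank at (375,120), the short fence at (398,11) and the long fence pieces at (457,48) and (454,157) beyond the notch. The white remote at (530,320) is beside the held blank but below it. I'll work out the jogger frame from the white fence tops.

Run:
```python
from h import *
c=dict(np.load('w3.npz')); H=hsv(c); s,v=H[...,1],H[...,2]
m=(s<40)&(v>150)
print('fence',rects(c,m,.04,20,True,box=(215,0,305,115)))
px=np.array([[348,16],[449,17],[449,75],[446,147],[446,168],[463,168],[466,22]])/1.5625
print(ray(c,px,.04,True).round(4)*1000)
```

```text
fence [([290.0, 100.0], [592.5, 4.5], 10.7, 6.6, -77.5), ([264.0, 40.0], [563.2, 50.5], 71.9, 36.1, -28.1), ([292.0, 30.0], [582.0, 62.9], 30.6, 6.6, -78.9), ([254.0, 6.0], [547.9, 76.7], 53.5, 7.1, 10.2)]
[[523.2  67.8  40. ]
 [575.   78.7  40. ]
 [581.5  46.2  40. ]
 [587.9   8.   40. ]
 [590.3  -2.7  40. ]
 [599.   -0.7  40. ]
 [584.3  78.2  40. ]]
```

```bash
python3 -c "
from h import *
go(546.1,20.5,60,10.3)"
```

```text
t 4.35 p [575.3 -76.8 140.6] yang 12.05 f [-0.9 -0.2 -0.7] w 53.4 gf 63.3
cmd [ 0.3371 -0.0269  0.2693] yaw 0.0389
```

Request:
jog_arm(deltas=[{"delta_pos":[0.16,-0.013,0],"yaw":0.039,"fingers":0.5},{"delta_pos":[0.337,-0.027,0.0],"yaw":0.039,"fingers":0.5},{"delta_pos":[0.337,-0.027,0.1],"yaw":0.039,"fingers":0.5},{"delta_pos":[0.337,-0.027,0.2],"yaw":0.039,"fingers":0.5},{"delta_pos":[0.337,-0.027,0.269],"yaw":0.039,"fingers":0.5},{"delta_pos":[0.337,-0.027,0.3],"yaw":0.039,"fingers":0.5},{"delta_pos":[0.337,-0.027,0.33],"yaw":0.039,"fingers":0.5},{"delta_pos":[0.337,-0.027,0.346],"yaw":0.039,"fingers":0.5},{"delta_pos":[0.337,-0.027,0.346],"yaw":0.039,"fingers":0.5}])

```text
clock: 5.25
eef_pos: [0.5469, 0.0194, 0.0381]
tool_rot: [0.641, 0.768, 0.0, -0.0]
ft_force: [-0.3, 0.4, -0.5]
grip_width: 0.0533
grasp_force: 63.3
```

```bash
python3 -c "
from h import *
st()
c=cam('wrist'); H=hsv(c); h,s,v=H[...,0],H[...,1],H[...,2]
print(rects(c,(h>100)&(h<130)&(s>120),.044,800,True))"
```

```text
t 5.25 p [546.9  19.4  38.1] yang 10.28 f [-0.3  0.4 -0.5] w 53.3 gf 63.3
[([250.0, 233.0], [546.9, 19.2], 84.4, 56.0, -79.7)]
```

Request:
jog_arm(deltas=[{"delta_pos":[0,0,0.006],"yaw":0,"fingers":0.5},{"delta_pos":[0,0,0.01],"yaw":0,"fingers":0.5},{"delta_pos":[0,0,0.01],"yaw":0,"fingers":0.5}])

```text
clock: 5.6
eef_pos: [0.547, 0.0189, 0.0354]
tool_rot: [0.641, 0.767, 0.0, 0.0]
ft_force: [-0.2, -0.4, -0.6]
grip_width: 0.0531
grasp_force: 63.3
```

Request:
jog_arm(deltas=[{"delta_pos":[0,0,0.005],"yaw":0,"fingers":0.5},{"delta_pos":[0,0,0.008],"yaw":0,"fingers":0.5},{"delta_pos":[0,0,0.008],"yaw":0,"fingers":0.5}])

```text
clock: 5.9
eef_pos: [0.5473, 0.0189, 0.0346]
tool_rot: [0.641, 0.767, 0.0, 0.001]
ft_force: [-3.1, 0.4, 10.9]
grip_width: 0.0532
grasp_force: 64.7
```

Request:
jog_arm(deltas=[{"delta_pos":[0,0,-0.003],"yaw":0,"fingers":0.5},{"delta_pos":[0,0,-0.003],"yaw":0,"fingers":0.76},{"delta_pos":[0,0,-0.003],"yaw":0,"fingers":0.76},{"delta_pos":[0,0,-0.003],"yaw":0,"fingers":0.76},{"delta_pos":[0,0,-0.1],"yaw":0,"fingers":0.76},{"delta_pos":[0,0,-0.27],"yaw":0,"fingers":0.76},{"delta_pos":[0,0,-0.4],"yaw":0,"fingers":0.76},{"delta_pos":[0,0,-0.4],"yaw":0,"fingers":0.6},{"delta_pos":[0,0,-0.4],"yaw":0,"fingers":0.6}])

```text
clock: 6.8
eef_pos: [0.5477, 0.0191, 0.1537]
tool_rot: [0.641, 0.767, 0.001, 0.001]
ft_force: [-0.6, 0.3, 0.1]
grip_width: 0.0513
grasp_force: 0.0
```

```bash
cat >> h.py <<'E'
psi=np.radians(10.3); O=np.array([555.3,31.3])
U=np.array([np.cos(psi),np.sin(psi)]); W=np.array([-U[1],U[0]])
def J(p): d=np.array(p[:2])-O; return np.round([d@U,d@W],1)
def jw(x,y): return O+x*U+y*W
E
python3 - <<'E'
from h import *
c=cam('wrist'); cv2.imwrite('pics/w4.png',cv2.resize(c['image'][:,:,::-1],(800,600)))
H=hsv(c); h,s,v=H[...,0],H[...,1],H[...,2]
r=rects(c,(h>100)&(h<130)&(s>120),.042,800,True); print(r,[J(q[1]) for q in r])
print('target',jw(-75,0)); go(*jw(-75,0),100,100.3)
E
```

```text
[([247.0, 186.0], [547.4, 19.1], 81.9, 54.8, -79.8)] [array([-10. , -10.6])]
target [481.50862215  17.88983387]
t 6.85 p [546.5  19.  152.2] yang 10.25 f [-0.3  0.8 -0.8] w 51.4 gf 0.0
cmd [ 0.0348 -0.2138  0.1741] yaw 1.999
```

View pics/w4.png

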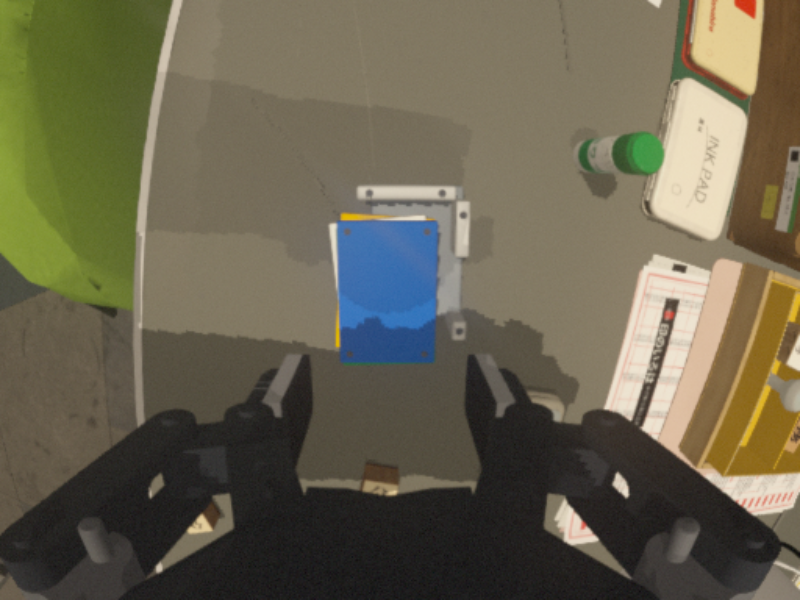

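The blue blank lies flat on the pile at (388,290), about jogger (-10,-10.6). The gripper is already oriented for the -y push, so I do that side first.

```bash
python3 -c "
from h import *
go(*jw(-9,-85),12,10.3); go(*jw(-9,-53),12,10.3)"
```

```text
t 6.85 p [546.5  19.  152.2] yang 10.25 f [-0.3  0.8 -0.8] w 51.4 gf 0.0
cmd [-0.2484  0.0066  0.4673] yaw -0.001
t 6.85 p [546.5  19.  152.2] yang 10.25 f [-0.3  0.8 -0.8] w 51.4 gf 0.0
cmd [-0.1417  0.0066  0.4673] yaw -0.001
```

Request:
jog_arm(deltas=[{"delta_pos":[-0.15,0.006,0.0],"yaw":0,"fingers":0.3},{"delta_pos":[-0.25,0.006,0.1],"yaw":0,"fingers":0.3},{"delta_pos":[-0.25,0.006,0.25],"yaw":0,"fingers":0.3},{"delta_pos":[-0.25,0.006,0.4],"yaw":0,"fingers":0.3},{"delta_pos":[-0.25,0.006,0.467],"yaw":0,"fingers":0.3},{"delta_pos":[-0.25,0.006,0.467],"yaw":0,"fingers":0.3},{"delta_pos":[-0.25,0.006,0.467],"yaw":0,"fingers":0.3}])

```text
clock: 7.55
eef_pos: [0.5608, -0.0543, 0.0113]
tool_rot: [0.641, 0.767, -0.001, -0.001]
ft_force: [0.1, -0.8, 0.1]
grip_width: 0.0255
grasp_force: 0.0
```

Run:
```python
from h import *
c=cam('wrist'); cv2.imwrite('pics/w5.png',cv2.resize(c['image'][:,:,::-1],(800,600)))
o=st(); print(J(np.array(o['eef_pos'])*1000))
```

```text
t 7.6 p [562.2 -54.4  12.8] yang 10.26 f [-0.1 -0.6 -0.1] w 25.4 gf 0.0
[ -8.5 -85.6]
```

View pics/w5.png

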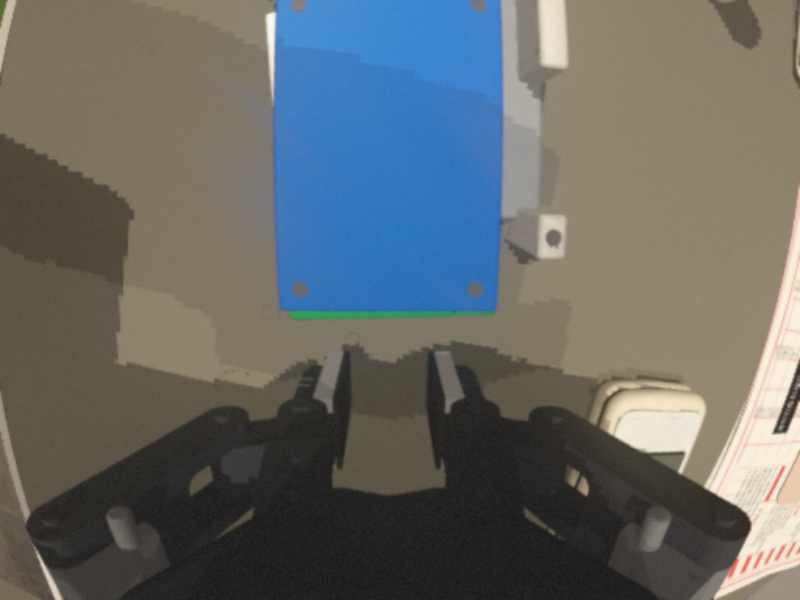

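The two fingertips at (340,370) and (440,370) face the short edge of the pile, with about 15 mm to go. Pushing gently.

Request:
jog_arm(deltas=[{"delta_pos":[0.03,0,0],"yaw":0,"fingers":0.3},{"delta_pos":[0.045,0,0],"yaw":0,"fingers":0.3},{"delta_pos":[0.055,0,0],"yaw":0,"fingers":0.3},{"delta_pos":[0.065,0,0],"yaw":0,"fingers":0.3},{"delta_pos":[0.075,0,0],"yaw":0,"fingers":0.3},{"delta_pos":[0.085,0,0],"yaw":0,"fingers":0.3},{"delta_pos":[0.093,0,0],"yaw":0,"fingers":0.3},{"delta_pos":[0.098,0,0],"yaw":0,"fingers":0.3},{"delta_pos":[0.1,0,0],"yaw":0,"fingers":0.3}])

```text
clock: 8.5
eef_pos: [0.557, -0.0256, 0.0128]
tool_rot: [0.641, 0.767, -0.0, 0.001]
ft_force: [0.3, -4.0, 1.7]
grip_width: 0.0256
grasp_force: 2.2
```

```bash
cat > b.py <<'E'
from h import *
c=cam('wrist'); o=st(); print('tcp J',J(np.array(o['eef_pos'])*1000))
H=hsv(c); h,s,v=H[...,0],H[...,1],H[...,2]
for q in rects(c,(h>100)&(h<130)&(s>100),.042,800,True): print('blue',J(q[1]),q[2:])
E
python3 b.py
```

```text
t 8.55 p [557.  -25.6  12.8] yang 10.22 f [ 1.1 -4.   2.2] w 25.7 gf 2.1
tcp J [ -8.5 -56.3]
blue [-9.1 -1. ] (84.7, 55.3, -81.2)
```

Request:
jog_arm(deltas=[{"delta_pos":[0.0035,0,0],"yaw":0,"fingers":0.3},{"delta_pos":[0.005,0,0],"yaw":0,"fingers":0.3},{"delta_pos":[0.006,0,0],"yaw":0,"fingers":0.3}])

```text
clock: 8.85
eef_pos: [0.5567, -0.0252, 0.0128]
tool_rot: [0.642, 0.767, -0.001, 0.002]
ft_force: [0.6, -7.9, 2.4]
grip_width: 0.0255
grasp_force: 4.0
```

```bash
python3 b.py
```

```text
t 8.9 p [556.7 -25.2  12.8] yang 10.16 f [ 0.5 -7.6  2.5] w 25.8 gf 3.8
tcp J [ -8.7 -55.9]
blue [-9.2 -1.9] (86.8, 55.2, -81.0)
```

Request:
jog_arm(deltas=[{"delta_pos":[0.005,0,0],"yaw":0,"fingers":0.3},{"delta_pos":[0.01,0,0],"yaw":0,"fingers":0.3},{"delta_pos":[0.01,0,0],"yaw":0,"fingers":0.3}])

```text
clock: 9.2
eef_pos: [0.5561, -0.0248, 0.0129]
tool_rot: [0.642, 0.767, -0.003, 0.003]
ft_force: [0.4, -15.1, 2.4]
grip_width: 0.0258
grasp_force: 6.9
```

```bash
python3 b.py
python3 - <<'E'
from h import *
c=cam('top'); s=cam('scene')
a=cv2.resize(c['image'][170:215,225:290,::-1],None,fx=6,fy=6,interpolation=2)
b=cv2.resize(s['image'][175:225,225:285,::-1],None,fx=6,fy=6,interpolation=2)
h=min(len(a),len(b)); cv2.imwrite('pics/c6.png',np.hstack([a[:h],b[:h]]))
E
```

```text
t 9.25 p [556.1 -24.8  12.9] yang 10.08 f [  0.5 -14.4   2.7] w 25.2 gf 6.8
tcp J [ -9.3 -55.4]
blue [-9.3 -2.6] (88.1, 55.3, -81.2)
```

View pics/c6.png

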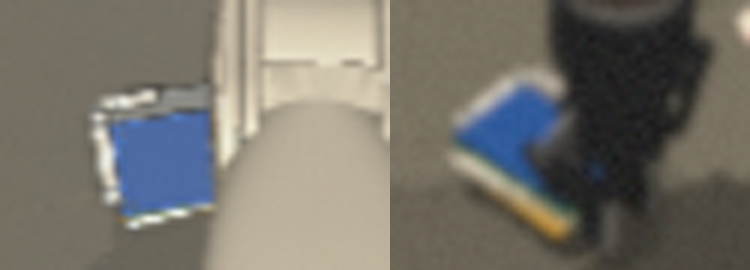

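The crops show the blue blank against the short fence, with only grey bed left at the long fence. I'll back off and go round to the -x side.

Request:
jog_arm(deltas=[{"delta_pos":[-0.04,0,0],"yaw":0,"fingers":0.3},{"delta_pos":[-0.1,0,-0.02],"yaw":0,"fingers":0.3},{"delta_pos":[-0.1,0,-0.18],"yaw":0,"fingers":0.3},{"delta_pos":[-0.1,0,-0.33],"yaw":0,"fingers":0.3},{"delta_pos":[-0.1,-0.15,-0.4],"yaw":-0.19,"fingers":0.6},{"delta_pos":[0.05,-0.25,-0.4],"yaw":-0.38,"fingers":0.6},{"delta_pos":[0.18,-0.25,-0.4],"yaw":-0.57,"fingers":0.6},{"delta_pos":[0.18,-0.25,-0.4],"yaw":-0.76,"fingers":0.6},{"delta_pos":[0.18,-0.25,-0.4],"yaw":-0.95,"fingers":0.6},{"delta_pos":[0.18,-0.25,-0.4],"yaw":-1,"fingers":0.6},{"delta_pos":[0.18,-0.25,-0.4],"yaw":-1,"fingers":0.6}])

```text
clock: 10.45
eef_pos: [0.4717, 0.0204, 0.1322]
tool_rot: [0.298, 0.954, 0.001, -0.001]
ft_force: [0.6, -0.5, 0.1]
grip_width: 0.0513
grasp_force: 0.0
```

```bash
python3 b.py; python3 -c "
from h import *
go(*jw(-75,0),120,100.3)"
```

```text
t 10.5 p [471.9  20.2 132.3] yang 55.23 f [ 0.   0.1 -0.3] w 51.1 gf 0.0
tcp J [-84.1   4. ]
blue [-10.8   0. ] (83.4, 57.0, -81.4)
t 10.5 p [471.9  20.2 132.3] yang 55.23 f [ 0.   0.1 -0.3] w 51.1 gf 0.0
cmd [-0.0307  0.012   0.0408] yaw -1.0016
```

Request:
jog_arm(deltas=[{"delta_pos":[-0.02,0.01,0],"yaw":-0.19,"fingers":0.6},{"delta_pos":[-0.02,0.01,0],"yaw":-0.38,"fingers":0.6},{"delta_pos":[-0.02,0.01,0],"yaw":-0.57,"fingers":0.6},{"delta_pos":[-0.02,0.01,0.0],"yaw":-0.76,"fingers":0.6},{"delta_pos":[-0.02,0.01,0.0],"yaw":-0.95,"fingers":0.6},{"delta_pos":[-0.02,0.01,0.1],"yaw":-1,"fingers":0.6},{"delta_pos":[-0.02,0.01,0.25],"yaw":-1,"fingers":0.6},{"delta_pos":[-0.02,0.01,0.35],"yaw":-1,"fingers":0.6},{"delta_pos":[-0.02,0.01,0.413],"yaw":-1,"fingers":0.6},{"delta_pos":[-0.02,0.01,0.413],"yaw":-1,"fingers":0.6}])

```text
clock: 11.5
eef_pos: [0.4759, 0.0187, 0.0058]
tool_rot: [-0.089, 0.996, 0.001, -0.004]
ft_force: [-1.4, -0.2, 0.5]
grip_width: 0.0515
grasp_force: 0.0
```

```bash
python3 b.py; python3 -c "
from h import *
go(*jw(-43,0),8,100.3)"
```

```text
t 11.55 p [477.5  18.7   7.5] yang 100.21 f [ 0.5 -0.4  0.8] w 50.8 gf 0.0
tcp J [-78.8   1.5]
t 11.55 p [477.5  18.7   7.5] yang 100.21 f [ 0.5 -0.4  0.8] w 50.8 gf 0.0
cmd [-0.1194 -0.0049 -0.0023] yaw -0.002
```

Request:
jog_arm(deltas=[{"delta_pos":[-0.03,-0.004,0],"yaw":0,"fingers":0.6},{"delta_pos":[-0.055,-0.004,0],"yaw":0,"fingers":0.6},{"delta_pos":[-0.068,-0.004,0],"yaw":0,"fingers":0.6},{"delta_pos":[-0.078,-0.004,0],"yaw":0,"fingers":0.6},{"delta_pos":[-0.088,-0.004,0],"yaw":0,"fingers":0.6},{"delta_pos":[-0.098,-0.004,0],"yaw":0,"fingers":0.6},{"delta_pos":[-0.106,-0.004,0],"yaw":0,"fingers":0.6},{"delta_pos":[-0.113,-0.004,0],"yaw":0,"fingers":0.6},{"delta_pos":[-0.119,-0.004,0],"yaw":0,"fingers":0.6},{"delta_pos":[-0.119,-0.004,0],"yaw":0,"fingers":0.6}])

```text
clock: 12.55
eef_pos: [0.5143, 0.0238, 0.0085]
tool_rot: [-0.089, 0.996, -0.0, -0.0]
ft_force: [-1.3, -0.7, 0.7]
grip_width: 0.0511
grasp_force: 0.8
```

```bash
python3 b.py
```

```text
t 12.6 p [514.3  23.8   8.5] yang 100.25 f [-2.4 -0.3  0.1] w 51.8 gf 0.8
tcp J [-41.6  -0. ]
blue [-24.7   0.4] (53.5, 13.8, -79.8)
```

Request:
jog_arm(deltas=[{"delta_pos":[-0.004,0,0],"yaw":0,"fingers":0.6},{"delta_pos":[-0.008,0,0],"yaw":0,"fingers":0.6},{"delta_pos":[-0.01,0,0],"yaw":0,"fingers":0.6},{"delta_pos":[-0.01,0,0],"yaw":0,"fingers":0.6}])

```text
clock: 13.0
eef_pos: [0.5172, 0.0244, 0.0085]
tool_rot: [-0.089, 0.996, 0.0, -0.0]
ft_force: [-3.3, -0.7, 0.4]
grip_width: 0.0516
grasp_force: 1.4
```

```bash
python3 b.py
```

```text
t 13.05 p [517.2  24.4   8.5] yang 100.27 f [-2.8 -0.5 -0. ] w 51.0 gf 1.4
tcp J [-38.7   0. ]
blue [-23.2   0.5] (53.5, 16.5, -79.7)
```

Still moving freely, so I push on.

Request:
jog_arm(deltas=[{"delta_pos":[-0.004,0,0],"yaw":0,"fingers":0.6},{"delta_pos":[-0.008,0,0],"yaw":0,"fingers":0.6},{"delta_pos":[-0.01,0,0],"yaw":0,"fingers":0.6},{"delta_pos":[-0.01,0,0],"yaw":0,"fingers":0.6}])

```text
clock: 13.45
eef_pos: [0.5171, 0.0244, 0.0085]
tool_rot: [-0.089, 0.996, -0.0, -0.003]
ft_force: [-10.1, -2.5, 7.3]
grip_width: 0.0511
grasp_force: 5.1
```

```bash
python3 b.py
```

```text
t 13.5 p [517.1  24.4   8.5] yang 100.26 f [-10.3  -2.3   6.7] w 50.8 gf 5.1
tcp J [-38.8   0. ]
blue [-23.2   0.5] (53.4, 16.4, -79.7)
```

Request:
jog_arm(deltas=[{"delta_pos":[-0.006,0,0],"yaw":0,"fingers":0.6},{"delta_pos":[-0.008,0,0],"yaw":0,"fingers":0.6},{"delta_pos":[0.02,0,0],"yaw":0,"fingers":0.6},{"delta_pos":[0.12,0,0],"yaw":0,"fingers":0.6},{"delta_pos":[0.12,0,-0.15],"yaw":0.1,"fingers":0.6},{"delta_pos":[0.12,0,-0.3],"yaw":0.2,"fingers":0.6},{"delta_pos":[0.12,0,-0.42],"yaw":0.38,"fingers":0.3},{"delta_pos":[0.12,0,-0.42],"yaw":0.57,"fingers":0.3},{"delta_pos":[0.12,0,-0.42],"yaw":0.76,"fingers":0.3},{"delta_pos":[0.12,0,-0.42],"yaw":0.95,"fingers":0.3},{"delta_pos":[0.12,0,-0.42],"yaw":1,"fingers":0.3},{"delta_pos":[0.12,0,-0.42],"yaw":1,"fingers":0.3}])

```text
clock: 14.7
eef_pos: [0.4864, 0.0187, 0.1354]
tool_rot: [0.298, 0.954, 0.001, 0.002]
ft_force: [0.2, 0.8, -0.1]
grip_width: 0.0256
grasp_force: 0.0
```

```bash
python3 b.py; python3 -c "
from h import *
go(*jw(-2,-85),135,10.3)"
```

```text
t 14.75 p [486.1  18.7 135.3] yang 55.31 f [0.8 0.1 0.5] w 25.6 gf 0.0
tcp J [-70.3  -0. ]
blue [-1.2 19.1] (56.4, 43.3, 11.1)
t 14.75 p [486.1  18.7 135.3] yang 55.31 f [0.8 0.1 0.5] w 25.6 gf 0.0
cmd [-0.3613 -0.0393  0.0016] yaw 1.0003
```

Request:
jog_arm(deltas=[{"delta_pos":[-0.16,-0.04,0],"yaw":0.19,"fingers":0.3},{"delta_pos":[-0.3,-0.04,0],"yaw":0.38,"fingers":0.3},{"delta_pos":[-0.36,-0.04,0],"yaw":0.57,"fingers":0.3},{"delta_pos":[-0.36,-0.04,0],"yaw":0.76,"fingers":0.3},{"delta_pos":[-0.36,-0.04,0],"yaw":0.95,"fingers":0.3},{"delta_pos":[-0.36,-0.04,0.0],"yaw":1,"fingers":0.3},{"delta_pos":[-0.36,-0.04,0.0],"yaw":1,"fingers":0.3}])

```text
clock: 15.45
eef_pos: [0.5674, -0.053, 0.1347]
tool_rot: [0.641, 0.768, 0.0, 0.0]
ft_force: [-0.1, -0.4, 0.8]
grip_width: 0.0253
grasp_force: 0.0
```

```bash
cat > v.py <<'E'
from h import *
import sys
c=cam('wrist'); o=st(); print('tcp J',J(np.array(o['eef_pos'])*1000))
cv2.imwrite('pics/%s.png'%sys.argv[1],cv2.resize(c['image'][:,:,::-1],(800,600)))
H=hsv(c); h,s,v=H[...,0],H[...,1],H[...,2]
for n,m,z in (('blue',(h>100)&(h<130)&(s>100),.042),('green',(h>45)&(h<85)&(s>100),.036),('yellow',(h>18)&(h<32)&(s>140),.024),('fence',(s<40)&(v>150),.04)):
    for q in rects(c,m,z,12,True):
        j=J(q[1])
        if abs(j[0])<60 and abs(j[1])<65: print(n,j,q[2:4],round(q[4]-10.3,1))
E
python3 v.py w7
```

```text
t 15.5 p [567.3 -53.  134.8] yang 10.34 f [-0.4  0.2 -0.9] w 25.6 gf 0.0
tcp J [ -3.3 -85. ]
blue [ 0.3 -1.3] (83.8, 55.6) -89.8
fence [ 32.3 -33.2] (10.7, 7.0) -96.2
fence [10.5 40.6] (71.8, 32.1) -30.1
```

Blue reads (0.3,-1.3) and straight, and no green or yellow is showing. One more tap on the y side.

Request:
jog_arm(deltas=[{"delta_pos":[0,0,0.15],"yaw":0,"fingers":0.3},{"delta_pos":[0,0,0.3],"yaw":0,"fingers":0.3},{"delta_pos":[0,0,0.41],"yaw":0,"fingers":0.3},{"delta_pos":[0.04,0,0.41],"yaw":0,"fingers":0.3},{"delta_pos":[0.075,0,0.41],"yaw":0,"fingers":0.3},{"delta_pos":[0.09,0,0.41],"yaw":0,"fingers":0.3},{"delta_pos":[0.098,0,0.41],"yaw":0,"fingers":0.3},{"delta_pos":[0.103,0,0.41],"yaw":0,"fingers":0.3},{"delta_pos":[0.108,0,0.41],"yaw":0,"fingers":0.3},{"delta_pos":[0.112,0,0.41],"yaw":0,"fingers":0.3},{"delta_pos":[0.112,0,0.41],"yaw":0,"fingers":0.3}])

```text
clock: 16.6
eef_pos: [0.5624, -0.0213, 0.013]
tool_rot: [0.641, 0.767, 0.0, 0.002]
ft_force: [1.9, -5.4, 4.3]
grip_width: 0.0259
grasp_force: 2.4
```

Request:
jog_arm(deltas=[{"delta_pos":[0.007,0,0],"yaw":0,"fingers":0.3},{"delta_pos":[0.014,0,0],"yaw":0,"fingers":0.3},{"delta_pos":[0.014,0,0],"yaw":0,"fingers":0.3}])

```text
clock: 16.9
eef_pos: [0.5623, -0.0214, 0.0131]
tool_rot: [0.643, 0.766, -0.003, 0.005]
ft_force: [2.5, -15.3, 3.1]
grip_width: 0.0255
grasp_force: 7.9
```

```bash
python3 b.py
```

```text
t 16.95 p [562.4 -21.4  13.1] yang 10.03 f [  2.5 -14.9   3.5] w 25.2 gf 7.8
tcp J [ -2.5 -53.1]
blue [ 0.2 -1.1] (85.9, 55.1, -79.7)
```

Request:
jog_arm(deltas=[{"delta_pos":[-0.02,0,0],"yaw":0,"fingers":0.3},{"delta_pos":[-0.12,0,0],"yaw":0,"fingers":0.3},{"delta_pos":[-0.12,0,-0.15],"yaw":0,"fingers":0.3},{"delta_pos":[-0.12,0,-0.3],"yaw":0,"fingers":0.6},{"delta_pos":[-0.12,0,-0.4],"yaw":0,"fingers":0.6},{"delta_pos":[-0.12,0,-0.4],"yaw":0,"fingers":0.6}])

```text
clock: 17.55
eef_pos: [0.5696, -0.0512, 0.1369]
tool_rot: [0.641, 0.767, 0.003, 0.003]
ft_force: [-0.5, -0.5, 0.4]
grip_width: 0.0513
grasp_force: 0.0
```

```bash
python3 v.py w8; python3 -c "
from h import *
go(513.3,-220.5,160,-58.6)"
```

```text
t 17.6 p [568.  -51.  134.2] yang 10.25 f [ 0.1 -0.2  0.6] w 51.1 gf 0.0
tcp J [ -2.2 -83.3]
blue [0.1 0.2] (82.9, 55.6) -89.8
fence [ 32.3 -33.6] (10.6, 6.5) -89.1
fence [31.5 26.9] (31.1, 7.3) -90.3
fence [ 0.6 46.2] (53.5, 7.4) 0.1
t 17.6 p [568.  -51.  134.2] yang 10.25 f [ 0.1 -0.2  0.6] w 51.1 gf 0.0
cmd [-0.5234 -0.2795 -0.0873] yaw 1.5301
```

View pics/w8.png

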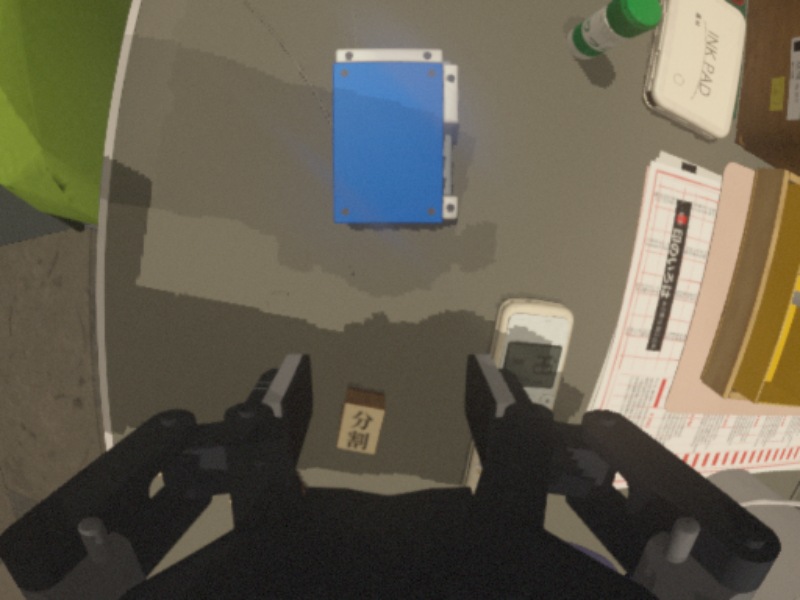

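The pile sits squared, with blue at (388,140) flush against both fences and no other colour showing. It measures (0.1,0.2) mm. Next is the stamp block.

Request:
jog_arm(deltas=[{"delta_pos":[-0.15,-0.08,-0.08],"yaw":0.19,"fingers":0.7},{"delta_pos":[-0.3,-0.16,-0.08],"yaw":0.38,"fingers":0.7},{"delta_pos":[-0.45,-0.24,-0.08],"yaw":0.57,"fingers":0.7},{"delta_pos":[-0.52,-0.28,-0.08],"yaw":0.76,"fingers":0.7},{"delta_pos":[-0.52,-0.28,-0.08],"yaw":0.95,"fingers":0.7},{"delta_pos":[-0.52,-0.28,-0.08],"yaw":1,"fingers":0.7},{"delta_pos":[-0.52,-0.28,-0.08],"yaw":1,"fingers":0.7}])

```text
clock: 18.3
eef_pos: [0.51, -0.2193, 0.1536]
tool_rot: [0.886, 0.463, -0.001, -0.002]
ft_force: [-0.3, -0.1, -0.1]
grip_width: 0.0596
grasp_force: 0.0
```

Request:
jog_arm(deltas=[{"delta_pos":[0,0,0],"yaw":0.19,"fingers":0.7},{"delta_pos":[0,0,0],"yaw":0.38,"fingers":0.7},{"delta_pos":[0,0,0],"yaw":0.53,"fingers":0.7},{"delta_pos":[0,0,0],"yaw":0.53,"fingers":0.7}])

```text
clock: 18.7
eef_pos: [0.5109, -0.2187, 0.1544]
tool_rot: [0.962, 0.272, -0.001, -0.001]
ft_force: [-0.6, -0.0, -0.0]
grip_width: 0.0599
grasp_force: 0.0
```

```bash
cat > w.py <<'E'
from h import *
c=cam('wrist'); H=hsv(c); h,s,v=H[...,0],H[...,1],H[...,2]
for q in rects(c,(h<28)&(s>50)&(v>120),.03,150,True):
    if 25<q[2]<60: print(q)
go(513,-220,20,-58.6)
E
python3 w.py
```

```text
([7.0, 319.0], [117.2, -10.3], 54.1, 43.2, 1.6)
t 18.75 p [ 511.  -218.9  154.6] yang -58.38 f [0.9 0.7 0.5] w 59.5 gf 0.0
cmd [0.0042 0.0076 0.4486] yaw 0.0049
```

Run:
```python
from h import *
c=cam('wrist'); H=hsv(c); h,s,v=H[...,0],H[...,1],H[...,2]
for vt in (60,90):
  for st_ in (50,70):
    print(vt,st_,[q for q in rects(c,(h<28)&(s>st_)&(v>vt),.03,150,True) if np.hypot(q[1][0]-513,q[1][1]+220)<60])
# predicted pixel of block centre
p=c['R']@np.array([.513,-.22,.03])+c['t']; r=np.hypot(p[0],p[1]); th=np.arctan2(r,p[2])
u=(c['cx']+c['fx']*th*p[0]/r, c['cy']+c['fy']*th*p[1]/r); print(u,H[int(u[1]),int(u[0])])
```

```text
60 50 [([261.0, 122.0], [547.7, -243.7], 673.2, 437.6, -57.5)]
60 70 [([255.0, 178.0], [516.6, -221.5], 56.7, 41.4, 25.8)]
90 50 [([259.0, 128.0], [547.9, -242.6], 671.5, 436.0, -57.5)]
90 70 [([252.0, 180.0], [515.9, -219.9], 56.9, 35.8, 32.5)]
(np.float64(251.17374828057257), np.float64(183.3372388602166)) [ 19  90 145]
```

Request:
jog_arm(deltas=[{"delta_pos":[0,0.01,0.15],"yaw":0,"fingers":0.7},{"delta_pos":[0,0.01,0.3],"yaw":0,"fingers":0.7},{"delta_pos":[0,0.01,0.43],"yaw":0,"fingers":0.7},{"delta_pos":[0,0.01,0.495],"yaw":0,"fingers":0.7},{"delta_pos":[0,0.01,0.495],"yaw":0,"fingers":0.7},{"delta_pos":[0,0.01,0.495],"yaw":0,"fingers":0.3},{"delta_pos":[0,0.01,0.495],"yaw":0,"fingers":0.3},{"delta_pos":[0,0.01,0.495],"yaw":0,"fingers":0.3},{"delta_pos":[0,0.01,0.495],"yaw":0,"fingers":0.3},{"delta_pos":[0,0.01,0.495],"yaw":0,"fingers":0.3}])

```text
clock: 19.8
eef_pos: [0.5145, -0.2228, 0.009]
tool_rot: [0.963, 0.271, 0.001, 0.001]
ft_force: [-1.0, 0.2, 7.2]
grip_width: 0.0327
grasp_force: 62.1
```

Request:
jog_arm(deltas=[{"delta_pos":[0,0,-0.15],"yaw":0,"fingers":0.3},{"delta_pos":[0,0,-0.3],"yaw":0,"fingers":0.3},{"delta_pos":[0,0,-0.37],"yaw":0,"fingers":0.3},{"delta_pos":[0.1,-0.1,-0.37],"yaw":-0.19,"fingers":0.3},{"delta_pos":[0.2,-0.22,-0.37],"yaw":-0.38,"fingers":0.3},{"delta_pos":[0.3,-0.34,-0.37],"yaw":-0.57,"fingers":0.3},{"delta_pos":[0.4,-0.46,-0.37],"yaw":-0.76,"fingers":0.3},{"delta_pos":[0.5,-0.57,-0.37],"yaw":-0.95,"fingers":0.3},{"delta_pos":[0.56,-0.65,-0.37],"yaw":-1,"fingers":0.3},{"delta_pos":[0.56,-0.65,-0.37],"yaw":-1,"fingers":0.3},{"delta_pos":[0.56,-0.65,-0.37],"yaw":-1,"fingers":0.3}])

```text
clock: 20.9
eef_pos: [0.5545, 0.0324, 0.118]
tool_rot: [0.785, 0.619, -0.0, 0.0]
ft_force: [-0.4, -0.5, -1.1]
grip_width: 0.0329
grasp_force: 61.1
```

Run:
```python
from h import *
c=cam('wrist'); H=hsv(c); h,s,v=H[...,0],H[...,1],H[...,2]
cv2.imwrite('pics/w9.png',c['image'][:,:,::-1])
o=bot.get_obs(); zt=o['eef_pos'][2]+.021
print([q for q in rects(c,(h<28)&(s>70)&(v>80),zt,150,True) if np.hypot(q[1][0]-555,q[1][1]-31)<60])
print([q for q in rects(c,(h>100)&(h<130)&(s>100),.042,800,True)])
go(555.3,31.3,60,-13.6)
```

```text
[([249.0, 249.0], [555.3, 35.7], 53.8, 34.0, 76.4)]
[([254.0, 185.0], [555.6, 32.0], 83.2, 55.2, -79.6)]
t 20.95 p [554.5  31.5 118. ] yang -13.6 f [-0.2  0.  -1.3] w 32.5 gf 61.1
cmd [0.0002 0.003  0.1933] yaw 0.0
```

Request:
jog_arm(deltas=[{"delta_pos":[0,0.002,0.1],"yaw":0,"fingers":0.3},{"delta_pos":[0,0.002,0.17],"yaw":0,"fingers":0.3},{"delta_pos":[0,0.002,0.2],"yaw":0,"fingers":0.3},{"delta_pos":[0,0.002,0.21],"yaw":0,"fingers":0.3},{"delta_pos":[0,0.002,0.215],"yaw":0,"fingers":0.3},{"delta_pos":[0,0.002,0.215],"yaw":0,"fingers":0.3}])

```text
clock: 21.55
eef_pos: [0.5562, 0.0313, 0.0546]
tool_rot: [0.786, 0.618, 0.001, 0.0]
ft_force: [1.0, -1.0, -1.7]
grip_width: 0.0328
grasp_force: 61.2
```

Request:
jog_arm(deltas=[{"delta_pos":[0,0,0.004],"yaw":0,"fingers":0.3},{"delta_pos":[0,0,0.008],"yaw":0,"fingers":0.3},{"delta_pos":[0,0,0.008],"yaw":0,"fingers":0.3},{"delta_pos":[0,0,0.008],"yaw":0,"fingers":0.3}])

```text
clock: 21.95
eef_pos: [0.5555, 0.0317, 0.0515]
tool_rot: [0.786, 0.618, 0.0, 0.0]
ft_force: [0.6, 0.1, -1.4]
grip_width: 0.033
grasp_force: 61.2
```

Request:
jog_arm(deltas=[{"delta_pos":[0,0,0.003],"yaw":0,"fingers":0.3},{"delta_pos":[0,0,0.005],"yaw":0,"fingers":0.3},{"delta_pos":[0,0,0.005],"yaw":0,"fingers":0.3}])

```text
clock: 22.25
eef_pos: [0.5557, 0.0317, 0.051]
tool_rot: [0.786, 0.618, 0.0, 0.0]
ft_force: [-2.7, -0.4, 6.0]
grip_width: 0.0328
grasp_force: 62.1
```

Request:
jog_arm(deltas=[{"delta_pos":[0,0,-0.002],"yaw":0,"fingers":0.3},{"delta_pos":[0,0,-0.002],"yaw":0,"fingers":0.42},{"delta_pos":[0,0,-0.002],"yaw":0,"fingers":0.48},{"delta_pos":[0,0,-0.002],"yaw":0,"fingers":0.6},{"delta_pos":[0,0,-0.002],"yaw":0,"fingers":0.6},{"delta_pos":[0,0,-0.08],"yaw":0,"fingers":0.6},{"delta_pos":[0,0,-0.22],"yaw":0,"fingers":0.6},{"delta_pos":[0,0,-0.35],"yaw":0,"fingers":0.6},{"delta_pos":[0,0,-0.4],"yaw":0,"fingers":0.6},{"delta_pos":[0,0,-0.4],"yaw":0,"fingers":0.6}])

```text
clock: 23.25
eef_pos: [0.5576, 0.0318, 0.173]
tool_rot: [0.786, 0.618, 0.003, 0.002]
ft_force: [0.1, -0.3, -0.8]
grip_width: 0.051
grasp_force: 0.0
```

```bash
python3 v.py w10
python3 - <<'E'
from h import *
c=cam('wrist'); H=hsv(c); h,s,v=H[...,0],H[...,1],H[...,2]
for q in rects(c,(h<28)&(s>60)&(v>80),.072,150,True):
    if np.hypot(*J(q[1]))<60: print('block',J(q[1]),q)
r=c['range_z']; q=(h<28)&(s>60)&(v>80)
ys,xs=np.where(q[120:260,180:330]); ys=ys+120; xs=xs+180
x=(xs-c['cx'])/c['fx'];y=(ys-c['cy'])/c['fy'];t=np.hypot(x,y)+1e-9;Z=r[ys,xs]
P=np.c_[np.tan(t)*x/t*Z,np.tan(t)*y/t*Z,Z]; P=(P-c['t'])@c['R']; print('z pct',np.percentile(P[:,2],[5,50,95]).round(4))
E
```

```text
t 23.3 p [556.3  31.7 170.8] yang -13.6 f [ 0.4 -0.2 -0.7] w 51.5 gf 0.0
tcp J [1.  0.2]
blue [  0.1 -20.7] (55.2, 40.5) 0.4
blue [ 0.1 14.8] (55.3, 54.6) 0.1
fence [32.1 26.7] (30.9, 7.2) -90.3
fence [ 0.9 46.7] (54.2, 7.4) 0.2
block [-5.4  0.5] ([240.0, 198.0], [549.9, 30.8], 56.4, 43.1, 75.7)
z pct [-0.0017 -0.0002  0.0722]
```

The block stands on the middle of the pile and the blue extents are unchanged and flush. The fingers are clear, so I hand it in.

```bash
python3 -c "
from workcell import bot
print(bot.job_done())"
```

```text
the job is handed in; nothing more can be done
None
```

The job is handed in at about 23 s of the 72 s allowed, but `job_done()` gave no verdict: by my last measurements the blue top blank is within about 1 mm of flush with both fences, no lower blank shows past it, and the stamp block stands near the middle of the pile.

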